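# Zero the field photometer, then hold the amber cell in its light path

### The arm

A 6-joint arm with a two-finger parallel gripper is mounted at the origin on the work surface. World frame = base frame: x ahead of the robot, y to its left, z up, the work surface at z = 0. Lengths are in m, angles in rad, forces in N, time in s.
With the tool pointing down it reaches from about 0.425 to 0.95 m from the base axis. Payload 3.5 kg.
Tool frame: the origin (TCP) lies on the centre line of the jaws, within the pads' length; the fingertips stand 14 mm ahead of it and the grasp point (between the pads) lies 5 mm behind it (ctrl.finger_overhang is the distance from the TCP to the fingertips, in m); z points along the fingers, y is the line along which they close (so a half turn about z gives the same grasp; the last joint's range is limited). The gripper opens to 85 mm and grips with 20 to 120 N. Pads are 22 mm wide; open, the fingers measure 114 mm over their backs; the gripper's body (76 mm by 85 mm) begins 54 mm behind the grasp point. The pads swing forward as they close: fully open they stand 13 mm farther back than shut.
Start: joints at [-1.468, 0.286, 1.577, -0, 1.279, -0.15], TCP at [0.169, -0.654, 0.245] pointing down, gripper open.
Joint ranges: [-2.77, 2.77], [-0.9, 2.22], [0.21, 2.48], [-1.53, 4.67], [0.24, 2.81], [-2.84, 2.84]. Speed limits (rad/s): [2.79, 2.79, 3.14, 3.14, 3.14, 3.14].

### API

Orientations are given as a unit quaternion [x, y, z, w].
In Python, from plant import ctrl gives the robot as it stands.
- The arm moves only by the tool send_rows, never from a script. Its argument "moves" is text: rows parted by semicolons, each of 7 numbers parted by spaces: the turn, a rotation vector about the tool's x, y, z in units of 360 degrees (1.0 is 360 degrees), then the shift along the tool's x, y, z in units of 20 cm (1.0 is 20 cm), then the gripper's target within -1 to 1 (fully open at 1, half-way at 0, shut at -1). A call has 1 to 12 rows; each row is the pose to reach, as a shift and turn from the pose commanded when the call began, along the tool's axes at that moment, turning the shorter way round; what a row does not reach only later rows make up. A row lasts 1/8 s, in which the tool goes at most 62.5 mm and 10.7 degrees, less where a joint would pass 70% of its speed; a pose out of reach is approached as far as the arm can. A call with a number of a shift or a turn outside -1 to 1 is refused whole. A call with a gripper value outside its range is refused whole. The fingers move at their own pace and stop on an object; "newtons" is the grip in N (left out, the last holds). Time passes only in rows, so rows that repeat a pose let the fingers close. It gives the time, the measured TCP pose, the force, the opening and the grip force at its end, in the units of the state.
- ctrl.get_state(): the state, without advancing time (a new reading comes with each control period).
- ctrl.read_camera(name): name is "side" or "top"; returns a dict with "image" (384x512x3 uint8, red, green, blue), "fovy" (degrees; the focal length in pixels is half the picture's height over the tangent of half this angle, whatever the lens; pixels are square), "cx", "cy" (the principal point, pixels), "extrinsics" (4x4, takes a point from camera to world coordinates). Camera axes: x right, y up, looking along -z (the intrinsics and any distortion apply to the point x, -y, -z); pixel columns grow to the right and rows downward; lengths in m; the calibration is good to about 2 mm. A picture is of the moment at which its call begins. There is no depth.
- ctrl.sign_off(): hands the job in; it is judged then, once.
The state is a dict: "time": time; "qpos": joint angles; "dq": joint speeds; "joint_efforts": joint torques, N m; "eef_pos": TCP position; "tcp_rot": TCP orientation; "contact_force": force on the tool from outside, world axes, zero at the start; "wrist_torque": the same for the moment, N m; "opening": opening from 0.0 (shut) to 1.0 (fully open); "finger_force": force on a finger pad.
Only numpy, scipy, OpenCV 4.12 (cv2) and the standard library are available. Lean on these libraries where they do the work, as an engineer would, in place of code of your own. Each camera call takes 0.05 s, during which the arm holds its last target. There are 200 camera calls.

### The job

Zero the clamped photometer while its light path is empty: squeeze the orange trigger all the way in against its pistol grip and let it spring back out. Then take the amber cell with the red stopper out of the rack, the fingers touching only its frosted faces and never its clear windows, and hold it upright and still in the gap between lamp and reader, midway along and centred on the light path, windows squarely facing lamp and reader. Finish while still holding it there, the cell touching nothing but the fingers, and leave the other cells, jars, vial and pot undisturbed.

Things in the scene. Friction and masses are not known exactly. Their poses are not given: they have to be found in the camera images.
- pinch (a point): Fixed point 80 mm up where to pinch trigger and grip together from above, fingers closing along y (axes as beam). It lies 50 mm out (-x) from the trigger's hinge. Grip's outer face is 19 mm away at +y; trigger's outer face 28 mm away at -y at rest, 19 mm when fully squeezed: 48 mm across both at rest, 38 mm squeezed. Free below down to the table.
- trigger (a joint): Angle of the orange trigger (rad): 0 at rest, 0.19 fully squeezed to its stop; a spring returns it when let go. At the pinch point the spring takes about 4 N to start and 10 N at full squeeze.
- beam (a point): Middle of the light path, in the open gap between lamp and reader, 80 mm above the table. The light runs level along y: lamp lens 50 mm away at -y, reader's nose 50 mm away at +y; z up. Lamp and reader reach at most 112 mm above the table; the base plate under the gap is 14 mm high. The gap is open towards +x and -x.
- amber_cell_mid (a point): Centre (half-way up the glass) of the amber cell with the red stopper, the one to take. Glass 36 long (x) x 20 wide (y) x 56 mm tall (z), stopper 24 x 14 x 8 mm on top, about 90 g. End faces +x and -x are the clear windows; the long whitish faces +y and -y are frosted, 30 mm long, 1.5 mm proud of the windows' edges. Stands in a rack pocket, x along the row; a half turn changes nothing.
- amber_cell: The amber cell as a whole; the origin is the centre of the underside of the glass, 28 mm below its centre.
- amber_cell_window_a: Clear window of the amber cell at its +x end, 3 x 17 x 56 mm; origin at the middle of its lower edge. Must not be touched by the gripper's fingers.
- amber_cell_window_b: Clear window of the amber cell at its -x end, as window a.
- photometer: Fixed fixture: grey base plate 110 x 350 x 14 mm, black lamp box with brass lens ring, and facing it a yellow pistol-shaped reader clamped on its side. Its black grip is a level bar 105 mm out along -x, 26 thick (y), 36 mm tall; the orange trigger blade (70 x 8 x 26 mm) is beside it on the -y side, on an upright hinge by the yellow body. Origin on the table under beam, same axes.
- rack: Fixed blue cell rack, a plate 250 x 60 x 10 mm, origin under its centre, x along the row. Three shallow pockets 75 mm apart along x (at -75, 0, +75 mm), about 39 x 23 mm and 7 mm deep (floor 3 mm above the table), each with a cell standing in it.
- blue_cell: Blue cell with white stopper in the rack, same shape; origin under its centre. Leave alone.
- green_cell: Green cell with white stopper in the rack, same shape; origin under its centre. Leave alone.
- jar_a: Amber glass jar, 64 mm across, 100 mm tall; leave alone. Origin under its centre.
- jar_b: Amber glass jar, 60 mm across, 120 mm tall; leave alone. Origin under its centre.
- jar_c: White plastic jar, 70 mm across, 90 mm tall; leave alone. Origin under its centre.
- vial: Small green vial, 26 mm across, 60 mm tall; leave alone. Origin under its centre.
- pot: Small white pot with red cap, 48 mm across, 60 mm tall; leave alone. Origin under its centre.
There are look-alikes about, which are no part of the job. Leave any yellow look-alike of the amber_cell alone.

How it is judged:
By the outcome, as a careful person would: the job done as asked, in the order asked, and still so for the second after the job is handed in, while the arm keeps its last pose, push and grip.
It also fails if it takes over 56 s, if anything falls off the work surface, if the arm or the gripper's body presses on something with over 40 N, if the wrist force passes 120 N, or if a joint passes its speed limit or range.

## Working session

There is one attempt and no reset: what is moved stays moved. The work goes in short steps, Python scripts to look and compute and a tool call to move; the robot and the scene stay as the last step left them, time stands still between calls to the robot, and variables do not carry over. Pictures are saved under pics/ and viewed, at most 10 in all, crops included, and the job is handed in when it is done.

Besides the shell and the picture viewer there is one more tool, called after "Call:" by a JSON object that holds its "name" and its "arguments", one argument or row to a line. send_rows: Moves the arm, as the interface text tells. Its arguments: {"type":"object","properties":{"moves":{"type":"string"},"newtons":{"type":"number"}},"required":["moves"]}

```bash
ls; mkdir -p pics
python3 - <<'E'
from plant import ctrl
import cv2,numpy as np
for n in("top","side"):
    r=ctrl.read_camera(n);cv2.imwrite(f"pics/{n}0.png",cv2.cvtColor(r["image"],cv2.COLOR_RGB2BGR))
    print(n,r["fovy"],r["cx"],r["cy"],np.round(r["extrinsics"],4).tolist(),[k for k in r])
s=ctrl.get_state();print({k:np.round(v,3).tolist() for k,v in s.items()},ctrl.finger_overhang)
E
```

```text
pics
top 45.239783183323084 252.5756838624343 188.2417105843486 [[0.0032, 0.9813, -0.1927, 0.33], [-1.0, 0.0018, -0.0075, -0.0522], [-0.007, 0.1927, 0.9812, 1.2612], [0.0, 0.0, 0.0, 1.0]] ['image', 'fovy', 'cx', 'cy', 'extrinsics']
side 46.07786569978079 256.76068352238116 182.2735615538167 [[-0.8818, 0.3084, -0.3569, 0.1648], [-0.4714, -0.5494, 0.6899, 0.7402], [0.0167, 0.7766, 0.6298, 0.784], [0.0, 0.0, 0.0, 1.0]] ['image', 'fovy', 'cx', 'cy', 'extrinsics']
{'time': 0.1, 'qpos': [-1.468, 0.287, 1.578, -0.0, 1.279, -0.15], 'dq': [0.001, -0.001, -0.004, 0.003, 0.003, 0.001], 'joint_efforts': [0.001, -40.73, -29.37, -0.0, 0.003, -0.0], 'eef_pos': [0.169, -0.653, 0.244], 'tcp_rot': [0.992, 0.126, 0.0, -0.001], 'contact_force': [-0.813, -0.281, -0.419], 'wrist_torque': [-0.017, -0.034, 0.008], 'finger_force': 0.0, 'opening': 0.998} 0.014
```

View pics/top0.png

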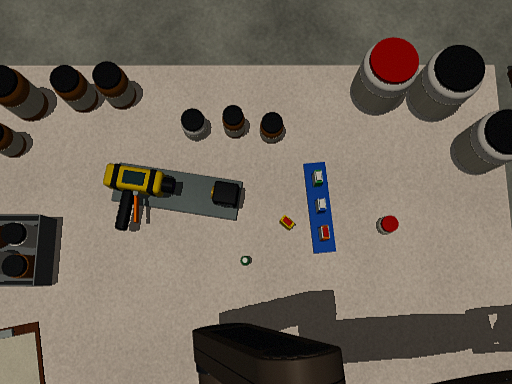

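View pics/side0.png

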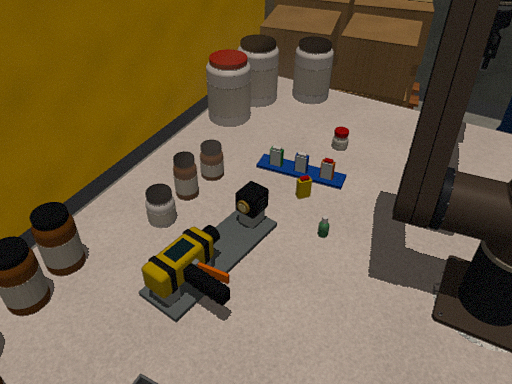

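Top view: the photometer spans (105–243, 160–230), with the lamp at (226,193), the reader at (135,178), and the orange trigger at (136,207). The rack is at (304–335, 163–252).

Things that could be taken for the amber cell:
- red stopper in the rack, top (325,232)
- loose yellow cell with red stopper, top (287,222), off the rack
- red-capped pot, top (389,224)

I choose (325,232), since it stands in the rack. Next I check it in a close crop.

```bash
cat > h.py <<'E'
import numpy as np, cv2
from scipy.spatial.transform import Rotation as R
from plant import ctrl
def cam(n):
    r=ctrl.read_camera(n); r["f"]=r["image"].shape[0]/2/np.tan(np.radians(r["fovy"])/2); return r
def ray(r,u,v):
    T=np.array(r["extrinsics"]); d=T[:3,:3]@np.array([(u-r["cx"])/r["f"],-(v-r["cy"])/r["f"],-1]); return T[:3,3],d
def onz(r,u,v,z):
    o,d=ray(r,u,v); return o+d*(z-o[2])/d[2]
def tri(a,pa,b,pb):
    o1,d1=ray(a,*pa);o2,d2=ray(b,*pb); s=np.linalg.lstsq(np.c_[d1,-d2],o2-o1,rcond=None)[0]
    p,q=o1+d1*s[0],o2+d2*s[1]; return (p+q)/2,np.linalg.norm(p-q)
def proj(r,p):
    T=np.array(r["extrinsics"]); c=T[:3,:3].T@(np.array(p)-T[:3,3]); return r["cx"]+r["f"]*c[0]/-c[2], r["cy"]-r["f"]*c[1]/-c[2]
def mask(r,lo,hi,roi):
    h=cv2.cvtColor(r["image"],cv2.COLOR_RGB2HSV); m=cv2.inRange(h,lo,hi); x0,y0,x1,y1=roi; k=np.zeros_like(m);k[y0:y1,x0:x1]=m[y0:y1,x0:x1]; return k
def big(m): return max(cv2.findContours(m,0,1)[0],key=cv2.contourArea)
E
python3 - <<'E'
from h import *
t=cam("top");s=cam("side")
def up(r,x0,y0,x1,y1,k): return cv2.resize(r["image"][y0:y1,x0:x1],None,fx=k,fy=k,interpolation=cv2.INTER_CUBIC)[:,:,::-1]
cv2.imwrite("pics/c1.png",up(t,98,150,252,238,5))
a=up(s,135,170,285,320,4);b=up(s,250,130,350,210,2)
c=up(t,270,155,345,260,4); 
im=np.zeros((600,800,3),np.uint8); im[:600,:600]=up(s,135,170,285,320,4); im[:160,600:800]=b; im[165:165+420,600:800]=c[:, 60:260]
cv2.imwrite("pics/c2.png",im)
# rack
m=mask(t,(105,120,60),(130,255,255),(295,155,345,260)); q=cv2.minAreaRect(big(m)); P=np.array([onz(t,*p,.010)[:2] for p in cv2.boxPoints(q)])
print("rack",P.mean(0),[np.linalg.norm(P[i]-P[i-1]) for i in range(4)],[np.degrees(np.arctan2(*(P[i]-P[i-1])[::-1])) for i in range(4)])
m=mask(t,(0,150,90),(8,255,255),(310,220,340,245))|mask(t,(172,150,90),(180,255,255),(310,220,340,245));c=big(m);q=cv2.minAreaRect(c);print(q)
print("red",onz(t,*q[0],.067))
m=mask(t,(8,170,110),(16,255,255),(125,190,150,230)); ys,xs=np.nonzero(m);print("orange",len(xs),cv2.minAreaRect(big(m)),[onz(t,*p,.093)[:2].round(4) for p in cv2.boxPoints(cv2.minAreaRect(big(m)))])
E
```

```text
rack [ 0.52557115 -0.22494708] [np.float64(0.2486677833467069), np.float64(0.06187113190914843), np.float64(0.24892113306314945), np.float64(0.0595648825273212)] [np.float64(5.501896550571009), np.float64(-83.02276292232752), np.float64(-175.02775742646355), np.float64(96.80083376826619)]
((325.26922607421875, 231.34613037109375), (9.021342277526855, 4.706787586212158), 78.69007110595703)
red [ 0.45097312 -0.23174887  0.067     ]
orange 58 ((135.0, 208.5), (25.0, 2.0), 90.0) [array([0.5384, 0.2626]), array([0.5384, 0.2574]), array([0.4736, 0.254 ]), array([0.4736, 0.2592])]
```

View pics/c1.png

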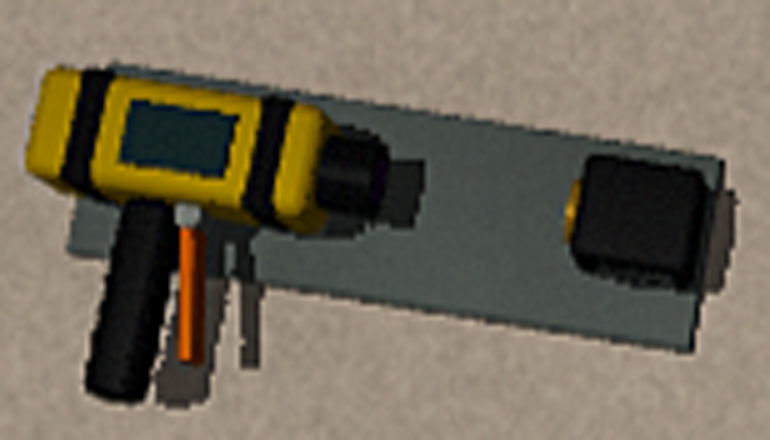

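View pics/c2.png

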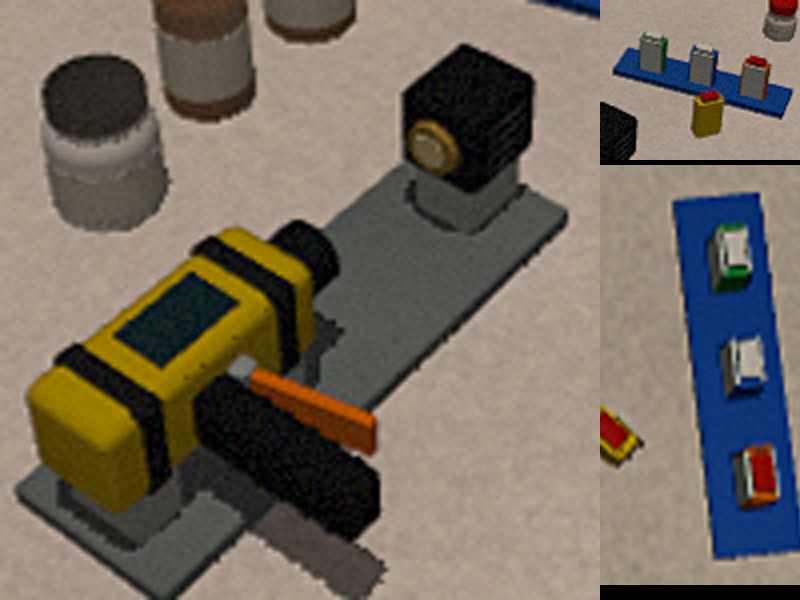

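c1 and c2 confirm the choice. The amber cell with the red stopper is the end cell of the rack, top (325,232). The yellow look-alike stands loose at (287,222). In c1 the lens ring's left edge is at (566,215), the nose face at about (388,178), and the plate corners are (722,158), (692,352) and (68,252).

Run:
```python
from h import *
t=cam("top");s=cam("side")
C=lambda x,y,z:onz(t,98+(x-2)/5,150+(y-2)/5,z)[:2]
S=lambda x,y,z:onz(s,135+(x-1.5)/4,170+(y-1.5)/4,z)[:2]
bl,br,tr,tl=C(68,252,.014),C(692,352,.014),C(722,158,.014),C(110,63,.014)
ang=lambda a,b:np.degrees(np.arctan2(*(b-a)[::-1]))
print("plate",bl,br,tr,tl,"len",np.linalg.norm(br-bl),np.linalg.norm(tr-br),"yaws",ang(br,bl)-90,ang(tr,tl)-90,ang(br,tr))
y=np.radians(np.mean([ang(br,bl)-90,ang(tr,tl)-90]));ex=np.array([np.cos(y),np.sin(y)]);ey=np.array([-ex[1],ex[0]])
print("yaw",np.degrees(y))
mid=(br+tr)/2; print("end mid",mid)
lens_t=C(566,213,.08);nose=C(388,180,.08);lens_s=S(432,148,.08)
sidecorners=[S(568,215,.014),S(165,600,.014),S(17,490,.014)];print("side corners",sidecorners)
for n,p in(("lens_t",lens_t),("nose",nose),("lens_s",lens_s),("grip end",C(118,395,.08)),("trig hinge",C(188,213,.093)),("trig tip",C(190,362,.093)),("lampTR",C(703,165,.112)),("lampBR",C(690,275,.112)),("lampTL",C(590,155,.112)),("lampBL",C(575,265,.112))):
  print(n,p,"rel endmid",ex@(p-mid),ey@(p-mid))
print("nose top/bot", [ (ex@(C(*q,.08)-mid)) for q in((350,130),(365,218))])
```

```text
plate [0.54118604 0.34610423] [0.48665745 0.00218181] [ 0.59464349 -0.01333492] [0.64835416 0.32925985] len 0.34821831642733403 0.10909515735060699 yaws -9.00920273723247 -8.910081953554851 -8.176973216611076
yaw -8.959642345393661
end mid [ 0.54065047 -0.00557656]
side corners [array([0.48395934, 0.01324439]), array([0.53789696, 0.35182844]), array([0.64389627, 0.33498894])]
lens_t [0.55115946 0.06582034] rel endmid -0.0007385003158445862 0.07216238646067283
nose [0.56856841 0.15946161] rel endmid 0.0018744622618650925 0.16737232157151435
lens_s [0.55009761 0.06413535] rel endmid -0.0015249724956773805 0.07033258461945702
grip end [0.45544016 0.29457758] rel endmid -0.13091621770960174 0.28322119075616703
trig hinge [0.54836406 0.2599974 ] rel endmid -0.03374067531496575 0.26353480187308437
trig tip [0.47101713 0.25492645] rel endmid -0.1093541026611456 0.24647981411735817
lampTR [ 0.57018346 -0.00673224] rel endmid 0.029352623280887447 0.0034578435024337634
lampBR [ 0.51343477 -0.00068737] rel endmid -0.027645057862752932 0.0005909937550322144
lampTL [0.57529826 0.05098971] rel endmid 0.025415467249106462 0.061272061034077674
lampBL [0.51843211 0.05751769] rel endmid -0.03177347705325123 0.058864124040073136
nose top/bot [np.float64(0.02507771058072686), np.float64(-0.019896722782773484)]
```

```bash
cat >> h.py <<'E'
def go(p,ang):
    "shift (tool axes, 20cm units) and turn about tool z (turns) to TCP p, tool x at heading ang (deg), pointing down"
    s=ctrl.get_state(); Q=R.from_quat(s["tcp_rot"]); a=np.radians(ang)
    G=R.from_matrix(np.array([[np.cos(a),np.sin(a),0],[np.sin(a),-np.cos(a),0],[0,0,-1]]).T)
    return np.round((Q.inv()*G).as_rotvec()/2/np.pi,4), np.round(Q.inv().apply(np.array(p)-s["eef_pos"])/.2,4)
E
python3 - <<'E'
from h import *
t=cam("top"); im=t["image"].astype(int)
mid=np.array([0.54065,-0.00558]);y=np.radians(-8.96);ex=np.array([np.cos(y),np.sin(y)]);ey=np.array([-ex[1],ex[0]])
for v in(203,208,213): print(v,[(u,im[v,u].tolist()) for u in range(115,142)])
for v in(203,208,213):
  for u in(118,122,126,130,134,138): 
    p=onz(t,u,v,.09)[:2]-mid; print(v,u,(p@ex).round(4),(p@ey).round(4))
# hinge: grey knob pixels
print([ (v,im[v,135].tolist()) for v in range(186,226)])
E
```

```text
203 [(115, [154, 142, 125]), (116, [158, 142, 128]), (117, [163, 151, 133]), (118, [173, 158, 139]), (119, [129, 116, 106]), (120, [14, 14, 12]), (121, [3, 6, 6]), (122, [16, 14, 13]), (123, [17, 16, 15]), (124, [17, 19, 18]), (125, [15, 16, 14]), (126, [21, 21, 20]), (127, [22, 21, 21]), (128, [8, 6, 7]), (129, [2, 3, 6]), (130, [0, 1, 1]), (131, [0, 0, 0]), (132, [0, 0, 0]), (133, [9, 13, 19]), (134, [195, 79, 0]), (135, [199, 88, 0]), (136, [131, 50, 0]), (137, [49, 17, 0]), (138, [52, 16, 0]), (139, [23, 27, 28]), (140, [23, 27, 26]), (141, [24, 27, 27])]
208 [(115, [152, 140, 125]), (116, [149, 135, 119]), (117, [164, 149, 132]), (118, [127, 116, 102]), (119, [11, 11, 8]), (120, [5, 5, 7]), (121, [15, 14, 16]), (122, [18, 16, 15]), (123, [19, 17, 19]), (124, [20, 22, 21]), (125, [24, 23, 24]), (126, [19, 18, 17]), (127, [6, 5, 7]), (128, [3, 6, 4]), (129, [2, 0, 1]), (130, [0, 0, 0]), (131, [0, 0, 0]), (132, [120, 112, 102]), (133, [53, 43, 36]), (134, [187, 73, 0]), (135, [202, 98, 0]), (136, [99, 36, 0]), (137, [44, 14, 0]), (138, [50, 14, 0]), (139, [59, 55, 55]), (140, [60, 
[... 1167 characters left out ...]
 [115, 120, 112]), (194, [105, 113, 106]), (195, [117, 71, 49]), (196, [209, 84, 0]), (197, [201, 87, 0]), (198, [198, 86, 0]), (199, [197, 86, 0]), (200, [196, 84, 0]), (201, [197, 86, 0]), (202, [196, 85, 0]), (203, [199, 88, 0]), (204, [198, 84, 0]), (205, [196, 86, 0]), (206, [199, 94, 0]), (207, [197, 93, 0]), (208, [202, 98, 0]), (209, [200, 94, 0]), (210, [200, 95, 0]), (211, [202, 96, 0]), (212, [200, 94, 0]), (213, [202, 95, 0]), (214, [202, 96, 0]), (215, [205, 100, 0]), (216, [205, 100, 0]), (217, [204, 100, 0]), (218, [205, 100, 0]), (219, [205, 101, 0]), (220, [207, 100, 0]), (221, [186, 86, 0]), (222, [49, 24, 17]), (223, [57, 59, 56]), (224, [59, 55, 51]), (225, [64, 57, 50])]
```

Call:
{"name": "send_rows", "arguments": {
  "moves": "0 0 0.0652 0.914 -0.538 0.1 1;0 0 0.0652 0.914 -0.538 0.1 1;0 0 0.0652 0.914 -0.538 0.1 1;0 0 0.0652 0.914 -0.538 0.1 1"
}}

```text
time: 0.85
eef_pos: [0.3209, -0.5009, 0.2249]
tcp_rot: [0.997, -0.077, -0.0, -0.001]
contact_force: [-1.3, -0.7, 1.0]
opening: 0.997
finger_force: 0.0
```

Run:
```python
from h import *
print(go([.48,-.36,.22],-8.96),ctrl.get_state()["eef_pos"],ctrl.get_state()["time"])
```

```text
(array([-0.0002,  0.    ,  0.0003]), array([ 0.6779, -0.8184,  0.0253])) [ 0.32087643 -0.50091436  0.22490187] 0.85
```

Call:
{"name": "send_rows", "arguments": {
  "moves": "0 0 0 0.678 -0.818 0 1;0 0 0 0.678 -0.818 0 1;0 0 0 0.678 -0.818 0 1;0 0 0 0.678 -0.818 0 1"
}}

```text
time: 1.35
eef_pos: [0.4805, -0.3607, 0.2255]
tcp_rot: [0.997, -0.077, 0.0, -0.0]
contact_force: [-0.4, 0.1, -0.7]
opening: 1.005
finger_force: 0.0
```

Call:
{"name": "send_rows", "arguments": {
  "moves": "0 0 0 -0.052 -0.979 0 1;0 0 0 -0.052 -0.979 0 1;0 0 0 -0.052 -0.979 0 1;0 0 0 -0.052 -0.979 0 1"
}}

```text
time: 1.85
eef_pos: [0.4988, -0.1649, 0.2254]
tcp_rot: [0.997, -0.076, 0.0, -0.0]
contact_force: [0.5, -0.7, 0.5]
opening: 1.0
finger_force: 0.0
```

Call:
{"name": "send_rows", "arguments": {
  "moves": "0 0 0 -0.152 -0.963 0 1;0 0 0 -0.152 -0.963 0 1;0 0 0 -0.152 -0.963 0 1;0 0 0 -0.152 -0.963 0 1"
}}

```text
time: 2.35
eef_pos: [0.4988, 0.029, 0.2255]
tcp_rot: [0.997, -0.076, 0.0, 0.0]
contact_force: [-0.0, 0.5, -0.3]
opening: 1.0
finger_force: 0.0
```

Call:
{"name": "send_rows", "arguments": {
  "moves": "0 0 0 -0.152 -0.963 0 1;0 0 0 -0.152 -0.963 0 1;0 0 0 -0.152 -0.963 0 1;0 0 0 -0.152 -0.963 0 1"
}}

```text
time: 2.85
eef_pos: [0.4994, 0.2234, 0.2254]
tcp_rot: [0.997, -0.077, 0.0, 0.0]
contact_force: [-0.0, 0.3, 0.3]
opening: 1.003
finger_force: 0.0
```

Run:
```python
from h import *
print(go([.4991,.2829,.15],-8.96),ctrl.get_state()["eef_pos"],ctrl.get_state()["time"])
```

```text
(array([ 0.    , -0.0001,  0.0004]), array([-0.0474, -0.2937,  0.3769])) [0.49943684 0.22341977 0.22538842] 2.85
```

Call:
{"name": "send_rows", "arguments": {
  "moves": "0 0 0 -0.047 -0.294 0.377 1;0 0 0 -0.047 -0.294 0.377 1;0 0 0 -0.047 -0.294 0.752 1;0 0 0 -0.047 -0.294 0.752 1;0 0 0 -0.047 -0.294 0.752 1;0 0 0 -0.047 -0.294 0.752 1"
}}

```text
time: 3.6
eef_pos: [0.5011, 0.2812, 0.0778]
tcp_rot: [0.997, -0.079, 0.002, -0.001]
contact_force: [1.1, 0.1, 0.3]
opening: 1.0
finger_force: 0.0
```

Run:
```python
from h import *
t=cam("top");s=cam("side")
im=np.zeros((600,800,3),np.uint8)
im[:,:400]=cv2.resize(t["image"][150:270,90:170],None,fx=5,fy=5,interpolation=2)[:,:,::-1]
im[:,400:]=cv2.resize(s["image"][190:340,150:250],None,fx=4,fy=4,interpolation=2)[:,:,::-1]
cv2.imwrite("pics/d1.png",im)
print(go([.4991,.2829,.075],-8.96),ctrl.get_state()["eef_pos"],ctrl.get_state()["contact_force"])
```

```text
(array([-0.0004, -0.0007, -0.0002]), array([-0.0092, -0.0054,  0.0137])) [0.50073233 0.28154311 0.07773945] [-0.50279499  0.42334092 -0.41052553]
```

View pics/d1.png

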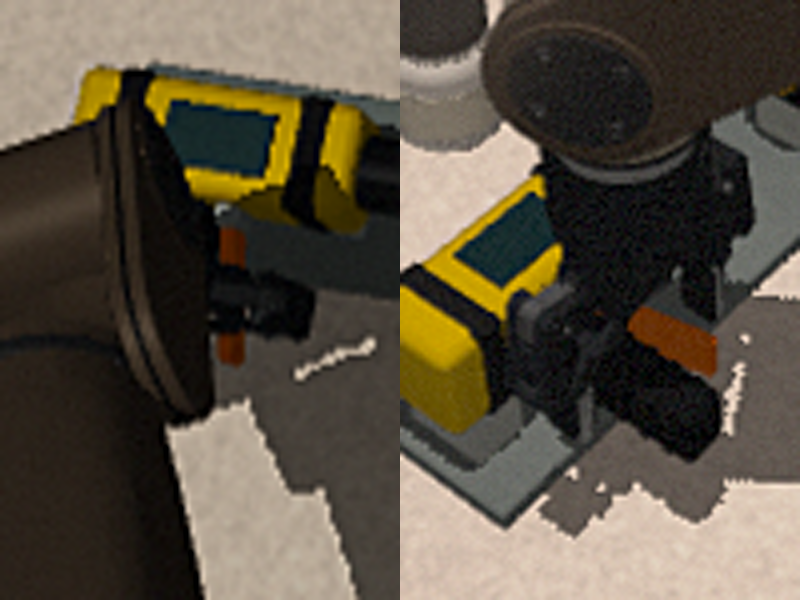

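The fingers straddle the grip and trigger: in the side crop one finger is on each side of them, around (520,370) and (700,290). Now I squeeze.

Call:
{"name": "send_rows", "arguments": {
  "moves": "0 0 0 0 0 0 -0.4;0 0 0 0 0 0 -0.4;0 0 0 0 0 0 -0.4;0 0 0 0 0 0 -0.4;0 0 0 0 0 0 -0.4;0 0 0 0 0 0 -0.4;0 0 0 0 0 0 -0.4;0 0 0 0 0 0 -0.4;0 0 0 0 0 0 -0.4;0 0 0 0 0 0 -0.4",
  "newtons": 35
}}

```text
time: 4.95
eef_pos: [0.4995, 0.2856, 0.0768]
tcp_rot: [0.997, -0.08, 0.001, -0.005]
contact_force: [-0.1, 14.4, 1.6]
opening: 0.436
finger_force: 39.8
```

Run:
```python
from h import *
t=cam("top");s=cam("side")
im=np.zeros((600,800,3),np.uint8)
im[:,:400]=cv2.resize(t["image"][150:270,90:170],None,fx=5,fy=5,interpolation=2)[:,:,::-1]
im[:,400:]=cv2.resize(s["image"][190:340,150:250],None,fx=4,fy=4,interpolation=2)[:,:,::-1]
cv2.imwrite("pics/d2.png",im)
S=ctrl.get_state();print(S["eef_pos"],S["contact_force"],S["opening"]*85,S["wrist_torque"],S["finger_force"])
```

```text
[0.49951618 0.28562439 0.07682175] [-0.60369461 13.60389906  2.49728888] 36.784090468276936 [ 1.37877007  0.221683   -0.35751549] 39.81411695480347
```

View pics/d2.png

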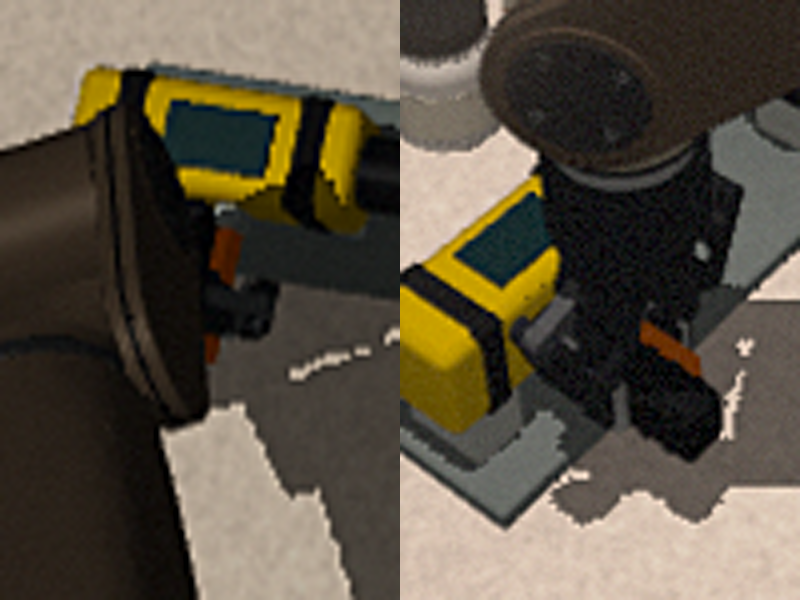

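The blade is pressed flat against the grip. The opening is 37 mm against the 38 mm given, and the finger force of 40 N is well over the spring's 10 N. Now I release and rise.

Call:
{"name": "send_rows", "arguments": {
  "moves": "0 0 0 0 0 0 1;0 0 0 0 0 0 1;0 0 0 0 0 0 1;0 0 0 0 0 0 1;0 0 0 0 0 0 1;0 0 0 0 0 0 1;0 0 0 0 0 0 1;0 0 0 0 0 -0.3 1;0 0 0 0 0 -0.7 1;0 0 0 0 0 -0.7 1;0 0 0 0 0 -0.7 1;0 0 0 0 0 -0.7 1"
}}

```text
time: 6.55
eef_pos: [0.4974, 0.2808, 0.2122]
tcp_rot: [0.997, -0.078, -0.002, 0.001]
contact_force: [-0.1, -1.3, -0.1]
opening: 0.996
finger_force: 0.0
```

Run:
```python
from h import *
t=cam("top")
m=mask(t,(8,170,90),(16,255,255),(120,190,150,230)); print(cv2.minAreaRect(big(m)), cv2.boundingRect(big(m)))
print(go([.50,.09,.215],6),ctrl.get_state()["eef_pos"],ctrl.get_state()["opening"])
```

```text
Traceback (most recent call last):
  File "h.py", line 17, in big
    def big(m): return max(cv2.findContours(m,0,1)[0],key=cv2.contourArea)
                       ~~~^^^^^^^^^^^^^^^^^^^^^^^^^^^^^^^^^^^^^^^^^^^^^^^^
ValueError: max() iterable argument is empty
```

Call:
{"name": "send_rows", "arguments": {
  "moves": "0 0 0 0.149 0.939 0 1;0 0 0 0.149 0.939 0 1;0 0 0 0.149 0.939 0 1;0 0 0 0.149 0.939 0 1"
}}

```text
time: 7.1
eef_pos: [0.4979, 0.0878, 0.2126]
tcp_rot: [0.997, -0.081, -0.002, 0.0]
contact_force: [0.9, 0.3, 0.1]
opening: 1.0
finger_force: 0.0
```

Call:
{"name": "send_rows", "arguments": {
  "moves": "0 0 -0.0417 0.149 0.939 0 1;0 0 -0.0417 0.149 0.939 0 1;0 0 -0.0417 0.149 0.939 0 1;0 0 -0.0417 0.149 0.939 0 1"
}}

```text
time: 7.6
eef_pos: [0.4985, -0.101, 0.2134]
tcp_rot: [0.999, 0.051, -0.001, -0.001]
contact_force: [-0.4, -0.1, -0.1]
opening: 0.999
finger_force: 0.0
```

Run:
```python
from h import *
t=cam("top")
m=mask(t,(8,170,90),(16,255,255),(120,190,150,230)); print("trigger",cv2.minAreaRect(big(m)), cv2.boundingRect(big(m)))
m=mask(t,(0,150,90),(8,255,255),(310,220,340,245))|mask(t,(172,150,90),(180,255,255),(310,220,340,245))
q=cv2.minAreaRect(big(m)); print(q,onz(t,*q[0],.067))
print(go([.451,-.232,.13],6),ctrl.get_state()["eef_pos"],ctrl.get_state()["opening"])
```

```text
trigger ((134.90928649902344, 208.49586486816406), (2.951498031616211, 25.065027236938477), 2.602562189102173) (133, 196, 4, 26)
((325.26922607421875, 231.34613037109375), (9.021342277526855, 4.706787586212158), 78.69007110595703) [ 0.45097312 -0.23174887  0.067     ]
(array([-0.0002,  0.0004, -0.0004]), array([-0.3028,  0.6306,  0.4169])) [ 0.49857593 -0.1004416   0.21339779] 1.0021052731193802
```

Run:
```python
from h import *
s=cam("side");t=cam("top")
pb=proj(s,[.451,-.232,.067]);print(pb)
u,v=map(int,pb);roi=(u-8,v-8,u+8,v+8)
m=mask(s,(0,150,70),(8,255,255),roi)|mask(s,(172,150,70),(180,255,255),roi);q=cv2.minAreaRect(big(m));print(q,cv2.contourArea(big(m)))
ys,xs=np.nonzero(m);pc=(xs.mean(),ys.mean());print(pc,onz(s,*pc,.065),tri(t,(325.3,231.3),s,pc))
b=s["image"][max(v-25,0):v+35,u-30:u+30];cv2.imwrite("pics/e.png",cv2.resize(b,None,fx=8,fy=8,interpolation=2)[:,:,::-1])
# rack in side
m=mask(s,(105,120,50),(130,255,255),(250,150,350,190));q=cv2.minAreaRect(big(m));P=[onz(s,*p,.010)[:2].round(4).tolist() for p in cv2.approxPolyDP(cv2.convexHull(big(m)),3,True)[:,0]];print("rack side",P)
```

```text
(np.float64(328.2791419113799), np.float64(158.1023507425228))
((328.2059020996094, 159.67648315429688), (8.48874568939209, 3.152963161468506), 14.03624439239502) 18.0
(np.float64(328.37931034482756), np.float64(159.72413793103448)) [ 0.44884659 -0.22781176  0.065     ] (array([ 0.4510277 , -0.23286225,  0.06117147]), np.float64(0.0013456086465199629))
rack side [[0.6443, -0.1856], [0.6473, -0.235], [0.5298, -0.2897], [0.4007, -0.2481], [0.3987, -0.1945], [0.6183, -0.173]]
```

Call:
{"name": "send_rows", "arguments": {
  "moves": "0 0 0.001 -0.303 0.631 0.4 1;0 0 0.001 -0.303 0.631 0.4 1;0 0 0.001 -0.303 0.631 0.4 1;0 0 0.001 -0.303 0.631 0.5 0.2;0 0 0.001 -0.303 0.631 0.5 0.2;0 0 0.001 -0.303 0.631 0.5 0.2"
}}

```text
time: 8.5
eef_pos: [0.4528, -0.2296, 0.1154]
tcp_rot: [0.999, 0.051, 0.0, 0.0]
contact_force: [0.7, 0.0, 0.2]
opening: 0.598
finger_force: 0.0
```

Run:
```python
from h import *
print(go([.451,-.232,.034],5.7),ctrl.get_state()["eef_pos"],ctrl.get_state()["opening"])
```

```text
(array([ 0.    , -0.0001,  0.0003]), array([-0.0101,  0.0111,  0.4071])) [ 0.4527546  -0.22957861  0.11541553] 0.5975459958218127
```

Call:
{"name": "send_rows", "arguments": {
  "moves": "0 0 0 -0.01 0.011 0.2 0.2;0 0 0 -0.01 0.011 0.35 0.2;0 0 0 -0.01 0.011 0.407 0.2;0 0 0 -0.01 0.011 0.407 0.2;0 0 0 -0.01 0.011 0.407 0.2;0 0 0 -0.01 0.011 0.407 0.2"
}}

```text
time: 9.25
eef_pos: [0.4511, -0.2338, 0.0349]
tcp_rot: [0.999, 0.05, 0.001, 0.001]
contact_force: [-0.3, -0.5, -0.4]
opening: 0.598
finger_force: 0.0
```

Run:
```python
from h import *
t=cam("top");s=cam("side")
im=np.zeros((600,800,3),np.uint8)
im[:,:400]=cv2.resize(t["image"][180:260,300:354],(400,600),interpolation=2)[:,:,::-1]
im[:,400:]=cv2.resize(s["image"][130:205,300:350],None,fx=8,fy=8,interpolation=2)[:,:,::-1]
cv2.imwrite("pics/f1.png",im)
print(go([.451,-.232,.034],5.7),ctrl.get_state()["eef_pos"],ctrl.get_state()["contact_force"])
```

```text
(array([ 0.0002, -0.0002, -0.0001]), array([ 0.0023, -0.0082,  0.0025])) [ 0.45070313 -0.23366884  0.03449374] [-0.77184183  0.74254599 -0.83207025]
```

View pics/f1.png

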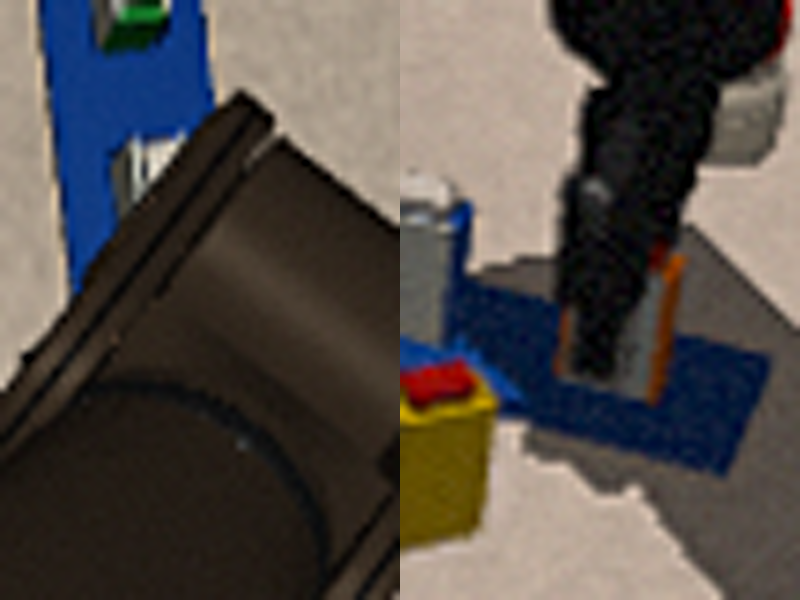

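The side crop shows the fingers straddling the amber cell, with the near fingertip at about (600,375) in front of the frosted face, which spans (565–650). I check the centring along the row by projecting the expected points.

Run:
```python
from h import *
s=cam("side");S=ctrl.get_state()
D=lambda p:tuple(np.round([400+8*(proj(s,p)[0]-300+.5),8*(proj(s,p)[1]-130+.5)]).tolist())
a=np.radians(5.7);ex=np.array([np.cos(a),np.sin(a),0]);ey=np.array([-ex[1],ex[0],0])
c=np.array([.451,-.232,0])
for n,x,y,z in(("front -x frost bottom",-.015,.010,.010),("front +x frost bottom",.015,.010,.010),("back -x corner bottom",-.018,-.0085,.010),("front -x top",-.015,.01,.059),("front +x top",.015,.01,.059),("stopper",0,0,.067)):
  print(n,D(c+x*ex+y*ey+[0,0,z]))
T=S["eef_pos"]
for dz in(-.014,-.006):
  for y in(.0254,.04): print("tip",dz,y,[D(T+x*ex+y*ey+[0,0,dz]) for x in(-.011,.011)])
im=s["image"]
for r in(174,176,178): print(r,[im[r,u].tolist() for u in range(318,338)])
```

```text
front -x frost bottom (645.0, 388.0)
front +x frost bottom (562.0, 367.0)
back -x corner bottom (668.0, 360.0)
front -x top (663.0, 275.0)
front +x top (577.0, 253.0)
stopper (630.0, 229.0)
tip -0.014 0.0254 [(629.0, 386.0), (566.0, 370.0)]
tip -0.014 0.04 [(617.0, 410.0), (554.0, 394.0)]
tip -0.006 0.0254 [(631.0, 367.0), (569.0, 351.0)]
tip -0.006 0.04 [(620.0, 392.0), (557.0, 375.0)]
174 [[0, 22, 58], [47, 25, 35], [68, 53, 40], [39, 33, 33], [15, 11, 17], [8, 11, 10], [14, 2, 13], [0, 6, 8], [11, 18, 4], [59, 56, 53], [59, 56, 53], [76, 74, 71], [75, 78, 80], [86, 58, 40], [87, 35, 0], [66, 30, 15], [27, 28, 57], [3, 29, 57], [0, 22, 52], [0, 20, 53]]
176 [[1, 22, 57], [57, 20, 27], [73, 57, 39], [56, 50, 44], [31, 30, 26], [9, 16, 5], [21, 15, 20], [15, 9, 24], [27, 26, 22], [51, 53, 48], [61, 63, 57], [71, 74, 72], [72, 79, 79], [90, 57, 39], [86, 38, 0], [38, 21, 36], [20, 35, 61], [7, 25, 56], [18, 31, 59], [15, 30, 57]]
178 [[0, 24, 51], [4, 25, 58], [0, 12, 49], [0, 19, 52], [22, 38, 65], [2, 32, 58], [32, 41, 54], [66, 63, 64], [64, 59, 58], [63, 63, 60], [76, 78, 71], [84, 84, 80], [83, 74, 62], [96, 48, 21], [69, 33, 7], [24, 20, 54], [15, 24, 60], [11, 31, 57], [18, 31, 60], [9, 29, 56]]
```

Call:
{"name": "send_rows", "arguments": {
  "moves": "0 0 0 -0.006 -0.007 0 0.2;0 0 0 -0.006 -0.007 0 0.2;0 0 0 -0.006 -0.007 0 -0.8;0 0 0 -0.006 -0.007 0 -0.8;0 0 0 -0.006 -0.007 0 -0.8;0 0 0 -0.006 -0.007 0 -0.8;0 0 0 -0.006 -0.007 0 -0.8;0 0 0 -0.006 -0.007 0 -0.8;0 0 0 -0.006 -0.007 0 -0.8;0 0 0 -0.006 -0.007 0 -0.8",
  "newtons": 30
}}

```text
time: 10.65
eef_pos: [0.4488, -0.232, 0.0335]
tcp_rot: [0.999, 0.049, 0.0, 0.0]
contact_force: [0.3, -0.4, 0.7]
opening: 0.23
finger_force: 31.4
```

Run:
```python
from h import *
s=cam("side");S=ctrl.get_state();print(S["eef_pos"],S["opening"]*85,S["finger_force"],S["contact_force"],R.from_quat(S["tcp_rot"]).as_matrix().round(3).tolist())
im=s["image"]
for r in(170,172,174,176): print(r,[im[r,u].tolist() for u in range(317,338)])
```

```text
[ 0.44886617 -0.23198861  0.03353983] 19.620780759111213 31.35647714138031 [ 0.07099554 -0.84244437  0.5252536 ] [[0.995, 0.099, 0.0], [0.099, -0.995, -0.0], [0.0, 0.0, -1.0]]
170 [[15, 28, 56], [5, 26, 58], [0, 26, 59], [85, 38, 16], [90, 76, 70], [81, 79, 78], [44, 45, 45], [24, 15, 20], [5, 10, 6], [21, 21, 16], [11, 16, 15], [0, 0, 0], [44, 47, 43], [51, 49, 50], [57, 65, 66], [89, 49, 29], [89, 34, 0], [75, 55, 44], [83, 72, 66], [89, 82, 73], [88, 79, 72]]
172 [[11, 25, 58], [0, 19, 55], [12, 26, 49], [79, 35, 14], [86, 74, 71], [68, 70, 65], [39, 37, 37], [4, 10, 2], [20, 16, 23], [11, 10, 13], [0, 12, 8], [20, 24, 16], [57, 52, 53], [58, 64, 58], [77, 72, 59], [93, 48, 20], [76, 27, 0], [30, 28, 54], [0, 24, 59], [14, 26, 56], [11, 26, 54]]
174 [[4, 27, 56], [11, 29, 61], [46, 32, 32], [86, 64, 45], [79, 73, 63], [64, 68, 63], [28, 26, 27], [0, 0, 3], [14, 4, 16], [10, 14, 8], [14, 12, 12], [18, 22, 20], [47, 45, 45], [67, 65, 66], [85, 63, 43], [94, 44, 19], [70, 33, 12], [25, 31, 56], [9, 29, 62], [0, 23, 57], [12, 28, 55]]
176 [[0, 23, 52], [6, 24, 60], [59, 29, 24], [82, 70, 51], [83, 80, 73], [82, 82, 74], [87, 87, 82], [78, 77, 69], [72, 72, 71], [62, 62, 59], [38, 35, 36], [47, 44, 45], [68, 68, 68], [78, 83, 78], [89, 53, 38], [86, 34, 0], [41, 25, 37], [3, 25, 56], [2, 17, 54], [0, 26, 51], [0, 24, 52]]
```

Grip is good: the opening is 19.6 mm and the finger is centred on the frosted face. The margins are about 2.5 px on each side (finger 323–328.7, face 320.5–331.5). Now I lift.

Call:
{"name": "send_rows", "arguments": {
  "moves": "0 0 0 0 0 -0.05 -0.8;0 0 0 0 0 -0.15 -0.8;0 0 0 0 0 -0.3 -0.8;0 0 0 0 0 -0.5 -0.8;0 0 0 0 0 -0.7 -0.8;0 0 0 0 0 -0.83 -0.8;0 0 0 0 0 -0.83 -0.8"
}}

```text
time: 11.58
eef_pos: [0.45, -0.2328, 0.2025]
tcp_rot: [0.999, 0.049, 0.002, 0.002]
contact_force: [0.3, 0.3, -0.9]
opening: 0.228
finger_force: 31.2
```

Run:
```python
from h import *
S=ctrl.get_state();print(S["eef_pos"],S["opening"]*85,S["finger_force"])
print(go([.50,-.06,.20],5.7),go([.5593,.1133,.20],81.04))
```

```text
[ 0.44995624 -0.23281054  0.20247068] 19.36091638621981 31.245481967926025
(array([ 0.0007, -0.0007, -0.0001]), array([ 0.3343, -0.8352,  0.0103])) (array([ 1.000e-03, -1.000e-04, -2.094e-01]), array([ 0.715 , -1.6681,  0.0084]))
```

Call:
{"name": "send_rows", "arguments": {
  "moves": "0 0 0 0.08 -0.2 0 -0.8;0 0 0 0.17 -0.42 0 -0.8;0 0 0 0.25 -0.63 0 -0.8;0 0 0 0.334 -0.835 0 -0.8;0 0 0 0.334 -0.835 0 -0.8"
}}

```text
time: 12.2
eef_pos: [0.498, -0.0565, 0.1975]
tcp_rot: [0.999, 0.052, -0.002, -0.001]
contact_force: [-0.8, -0.5, -0.9]
opening: 0.232
finger_force: 31.1
```

Call:
{"name": "send_rows", "arguments": {
  "moves": "0 0 -0.025 0.05 -0.1 0 -0.8;0 0 -0.05 0.09 -0.2 0 -0.8;0 0 -0.075 0.13 -0.3 0 -0.8;0 0 -0.1 0.18 -0.4 0 -0.8;0 0 -0.125 0.23 -0.5 0 -0.8;0 0 -0.15 0.28 -0.6 0 -0.8;0 0 -0.175 0.32 -0.7 0 -0.8;0 0 -0.2 0.36 -0.79 0 -0.8;0 0 -0.2094 0.381 -0.833 0 -0.8;0 0 -0.2094 0.381 -0.833 0 -0.8;0 0 -0.2094 0.381 -0.833 0 -0.8"
}}

```text
time: 13.58
eef_pos: [0.5577, 0.1133, 0.1986]
tcp_rot: [0.761, 0.649, -0.001, -0.0]
contact_force: [0.3, 0.7, -0.2]
opening: 0.227
finger_force: 31.2
```

Run:
```python
from h import *
S=ctrl.get_state();print(S["eef_pos"],S["opening"]*85,S["finger_force"],S["qpos"])
print(go([.5593,.1133,.0825],81.04))
```

```text
[0.55774004 0.11325085 0.19858188] 19.301627105392456 31.219123005867004 [ 2.22441299e-02  9.89279894e-02  1.88217010e+00 -3.82449472e-04
  1.16218761e+00  1.80261009e-01]
(array([-0.0003,  0.0001, -0.0002]), array([0.0018, 0.0086, 0.5804]))
```

Call:
{"name": "send_rows", "arguments": {
  "moves": "0 0 0 0 0.008 0.1 -0.8;0 0 0 0 0.008 0.25 -0.8;0 0 0 0 0.008 0.4 -0.8;0 0 0 0 0.008 0.5 -0.8;0 0 0 0 0.008 0.56 -0.8;0 0 0 0 0.008 0.58 -0.8;0 0 0 0 0.008 0.58 -0.8;0 0 0 0 0.008 0.58 -0.8;0 0 0 0 0.008 0.58 -0.8"
}}

```text
time: 14.7
eef_pos: [0.5604, 0.1139, 0.0844]
tcp_rot: [0.76, 0.65, 0.001, 0.001]
contact_force: [0.6, 0.4, -1.0]
opening: 0.229
finger_force: 31.2
```

Run:
```python
from h import *
S=ctrl.get_state();print(S["eef_pos"],S["opening"]*85,S["finger_force"],S["contact_force"])
print(go([.5593,.1133,.0825],81.04))
t=cam("top");s=cam("side")
im=np.zeros((600,800,3),np.uint8)
im[:,:400]=cv2.resize(t["image"][150:240,145:205],(400,600),interpolation=2)[:,:,::-1]
im[:,400:]=cv2.resize(s["image"][170:275,200:270],(400,600),interpolation=2)[:,:,::-1]
cv2.imwrite("pics/g1.png",im)
# expected side px of cell in display
D=lambda p:tuple(np.round([400+(proj(s,p)[0]-200+.5)*400/70,(proj(s,p)[1]-170+.5)*400/70]).tolist())
a=np.radians(-8.96);ex=np.array([np.cos(a),np.sin(a),0]);ey=np.array([-ex[1],ex[0],0]);T=S["eef_pos"]-[0,0,.0025]
for x in(-.0085,.0085):
  for y in(-.018,.018):
    for z in(-.028,.028): print(x,y,z,D(T+x*ex+y*ey+[0,0,z]))
```

```text
[0.5603517  0.11392888 0.08442951] 19.49943985498104 31.22204840183258 [ 0.59100199  0.3889548  -0.9995475 ]
(array([ 0.0003, -0.    ,  0.    ]), array([-0.0039, -0.0047,  0.0096]))
-0.0085 -0.018 -0.028 (608.0, 309.0)
-0.0085 -0.018 0.028 (606.0, 206.0)
-0.0085 0.018 -0.028 (550.0, 360.0)
-0.0085 0.018 0.028 (546.0, 256.0)
0.0085 -0.018 -0.028 (575.0, 291.0)
0.0085 -0.018 0.028 (573.0, 188.0)
0.0085 0.018 -0.028 (518.0, 341.0)
0.0085 0.018 0.028 (512.0, 237.0)
```

View pics/g1.png

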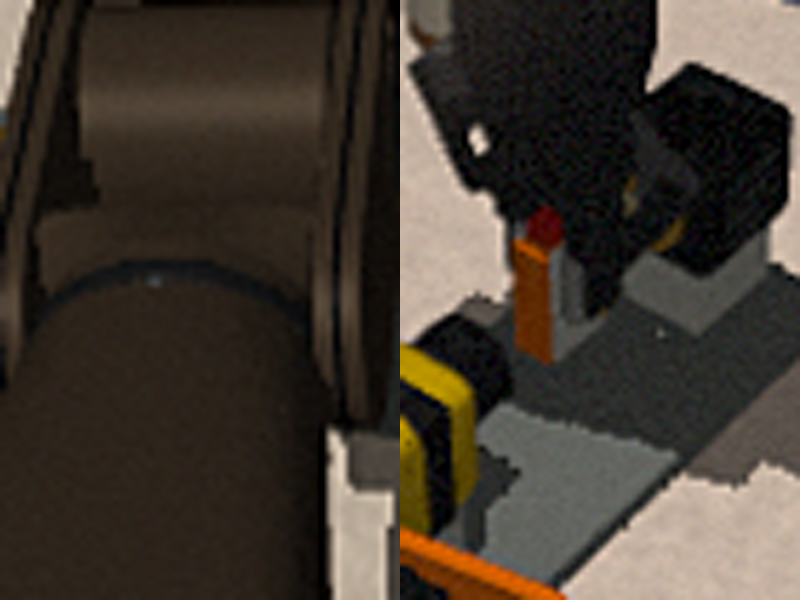

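The side crop shows the cell upright in the gap. Its +y window is at (513–552, 240–362), and the projection predicted (512–550, 237–360). I make a small final trim.

Call:
{"name": "send_rows", "arguments": {
  "moves": "0 0 0 -0.002 -0.008 0.0095 -0.8;0 0 0 -0.002 -0.008 0.0095 -0.8;0 0 0 -0.002 -0.008 0.0095 -0.8;0 0 0 -0.002 -0.008 0.0095 -0.8;0 0 0 -0.002 -0.008 0.0095 -0.8;0 0 0 -0.002 -0.008 0.0095 -0.8"
}}

```text
time: 15.55
eef_pos: [0.5582, 0.1137, 0.0816]
tcp_rot: [0.76, 0.65, 0.0, 0.0]
contact_force: [0.8, 0.2, -0.9]
opening: 0.229
finger_force: 31.2
```

Run:
```python
from h import *
for _ in range(3):
  cam("side");S=ctrl.get_state();print(S["eef_pos"],S["contact_force"],np.abs(S["dq"]).max())
print(go([.5588,.1138,.0825],81.04),S["time"])
```

```text
[0.55818954 0.1137128  0.08164979] [ 0.39975783  0.78925566 -0.25053171] 0.0010816836848038542
[0.55817712 0.11372644 0.08164541] [-7.26068881e-04  3.77133769e-01 -1.12417896e+00] 0.0022208532444712766
[0.55815261 0.11373884 0.08164969] [ 0.26379947 -0.49373035 -1.72056989] 0.0022477802514442482
(array([-0., -0.,  0.]), array([ 0.0008,  0.0031, -0.0043])) 15.7
```

Within 1 mm of the target, upright and still, so I hand it in.

```bash
python3 -c "
from plant import ctrl
print(ctrl.sign_off())"
```

```text
the job is handed in; nothing more can be done
None
```

I zeroed the photometer with the light path empty, and handed the job in at about 16 s with the amber cell held upright and still in the gap, within about 1 mm of where I measured the light-path centre; the fingers touch only the frosted faces, and I saw no contact with anything else.

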